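# Slide the work carrier into its station notch and latch it

### The arm

A 7-joint arm with a two-finger parallel gripper is mounted at the origin on the work surface. World frame = base frame: x ahead of the robot, y to its left, z up, the work surface at z = 0. Lengths are in m, angles in rad, forces in N, time in s.
With the tool pointing down it reaches from about 0.35 to 0.9 m from the base axis. Payload 19.9 kg.
Tool frame: the origin (TCP) lies at the very end of the fingers, on their centre line; the grasp point (between the pads) lies robot.tcp_to_grasp behind it (robot.tcp_to_grasp is the distance from the TCP to the grasp point, in m); x points along the fingers, y is the direction in which the jaws open and shut, and the axes are right-handed (so a half turn about x gives the same grasp; the last joint's range is limited). The gripper opens to 94 mm and grips with 3 to 60 N. Pads are 16 mm wide; open, the fingers measure 119 mm over their backs; the gripper's body (75 mm by 177 mm) begins 78 mm behind the grasp point.
Start: joints at [1.3, 0.417, -0.01, 1.614, 0.005, 1.111, -0.053], TCP at [0.142, -0.609, 0.205] pointing down, gripper open.
Joint ranges: [-2.81, 2.81], [-0.39, 2.02], [-1.27, 1.25], [0.06, 2.57], [-1.19, 4.33], [0.19, 2], [-2.82, 2.82]. Speed limits (rad/s): [1.89, 1.89, 2.39, 2.39, 3.01, 3.01, 3.01].

### API

Orientations are given as a unit quaternion [x, y, z, w].
In Python, from rig import robot, vision gives the robot as it stands.
- The arm moves only by the shell command python3 -m crank 'ROWS' [FORCE]. ROWS is JSON, a list of rows, each a list of 7 numbers: the shift along the tool's x, y, z in cm, then the turn, a rotation vector about the tool's x, y, z in degrees, then the finger opening in cm, from 0 to 9.4. A call has 1 to 5 rows; each row is the pose to reach, as a shift and turn from the pose commanded when the call began, along the tool's axes at that moment; what a row does not reach only later rows make up. A row lasts 1/10 s, in which the tool goes at most 50 mm and 8.59 degrees, less where a joint would pass 70% of its speed; a pose out of reach is approached as far as the arm can. A call with a gripper value outside its range is refused whole. The fingers move at their own pace and stop on an object; FORCE is the grip in N (left out, the last holds). Time passes only in rows, so rows that repeat a pose let the fingers close. It gives the time, the measured TCP pose, the force and the opening at its end, in the units of the state.
- robot.get_obs(): the state, without advancing time (a new reading comes with each control period).
- vision.get_image(name): name is "scene" or "top" or "wrist"; returns a dict with "frame" (400x640x3 uint8, red, green, blue), "range_z" (400x640 float32, m along the optical axis (not along the pixel's ray), 0 where there is no reading), "vertical_fov" (degrees; the focal length in pixels is half the picture's height over the tangent of half this angle, whatever the lens; pixels are square), "cx", "cy" (the principal point, pixels), "origin" and "rotation" of the camera in the world; the wrist camera has in their place "tool_from_camera" (4x4, takes a point from camera to tool coordinates, whose origin is the TCP and whose axes are the tool frame's). Camera axes: x right, y up, looking along -z (the intrinsics and any distortion apply to the point x, -y, -z); pixel columns grow to the right and rows downward; lengths in m; the calibration is good to about 2 mm. A picture is of the moment at which its call begins: read the wrist's pose just before it.
- robot.sign_off(): hands the job in, once; it reports no verdict.
The state is a dict: "t": time; "joint_pos": joint angles; "qvel": joint speeds; "joint_efforts": joint torques, N m; "position": TCP position; "tool_rot": TCP orientation; "contact_force": force on the tool from outside, world axes, zero at the start; "moment": the same for the moment, N m; "gripper_width": finger opening in m.
Only numpy, scipy, OpenCV 4.12 (cv2) and the standard library are available. Lean on these libraries where they do the work, as an engineer would, in place of code of your own. Each camera call takes 0.05 s, during which the arm holds its last target.

### The job

On the watch-assembly bench, gently push the black work carrier along its rails with a fingertip until you feel its feet drop into the station's locating notches and it lies flat, flush with the side guides; stop pushing then, do not ram it. Then push the station's dark steel swing latch round over the carrier until it stops square across the rails. Only push: do not lift the carrier off its rails, and leave the dust dome, jar, parts box and screwdriver where they are.

Things in the scene. Friction and masses are not known exactly. Their poses are not given: they have to be found in the camera images.
- track: Aluminium track fixed to the bench. Origin at bench level under its centre; x axis along the rails in the pushing direction, y across, z up. Base plate 420 x 124 x 10 mm; two ledges 18 mm wide (|y| 36 to 54 mm), tops 40 mm above the bench. The 72 mm channel between them is open down to the base plate. Ledges run on past the station to end stops (52 mm high) at x = +-200 mm.
- guide (a point): Middle of the top edge of the +y side guide. A steel side guide stands outside each ledge (|y| 54 to 60 mm in the track's frame) along the whole track, its top 54 mm above the bench.
- notch_short (a point): Centre of the short notch in the +y ledge, at ledge-top level (x = 30, y = 45, z = 40 mm in the track's frame): cut across the ledge, 12 mm long, 8 mm deep. The other ledge has the same at y = -45 mm. For the rear feet.
- notch_long (a point): Centre of the long notch in the +y ledge, at ledge-top level (x = 130, y = 45, z = 40 mm in the track's frame): cut across the ledge, 28 mm long, 8 mm deep. The other ledge has the same at y = -45 mm. For the front feet.
- station (a point): Where the centre of the carrier's black top face lies once seated in the notches: x = 80, y = 0, z = 54 mm in the track's frame, level with the tops of the side guides. Stop there: a shove of over 40 N on the carrier jars the movements it carries and counts as ramming.
- carrier: Loose work carrier, about 0.4 kg: black board 130 mm along the rails x 104 across x 12 thick on four white feet; three grey round holders (35 mm wide, 5 mm high) on its -y half. Origin mid-board at the level of the feet's soles; board 10 to 22 mm above it. x axis along the push, z up. Riding: origin 40 mm above the bench. Seated: it has dropped 8 mm by its weight, 32 mm, top at 54 mm, play 2 mm.
- tail (a point): Centre of the carrier's trailing end, the upright end face to push on (104 mm wide, 12 mm high), 65 mm behind the carrier's centre. It starts 70 to 150 mm short of its seated place. Sliding takes about 1 to 4 N. Front feet 24 mm long (they bridge the short notches), rear feet 8 mm; all four drop at once, and the notches then stop the carrier.
- latch (a joint): Swing latch: dark steel tongue turning about a vertical pivot beside the +y guide. In rad: 0 = tongue along the track's +x; grows clockwise seen from above, in over the carrier; 1.571 (a stop) = along the track's -y, square across the rails. Starts open at -0.4 to 0.1, stays where left, takes 1 to 3 N at its pin. It clears a seated carrier by 2 mm but strikes one still riding on the ledges.
- latch_pivot (a point): On the latch's pivot axis, at the height of the tongue's upper face (66 mm above the bench), x = 70, y = 74 mm in the track's frame. The tongue is 13 mm wide, 10 mm thick, its tip 48 mm from the pivot; under it stands a post block 30 x 26 mm.
- latch_pin (a point): Black upright finger pin near the tongue's tip: 11 mm thick, standing from 66 to 92 mm above the bench, 40 mm from the pivot axis. This point is on the pin's axis, 80 mm above the bench.
- dome: Glass dust dome with a knob, 60 mm across, 51 mm high, standing on the bench beside the track's +y side; origin under its centre. Leave it alone.
- dispenser: White jar with a steel cap, 48 mm across, 85 mm high, standing on the bench beside the track's +y side; origin under its centre. Leave it alone.
- partsbox: Clear open parts box of three compartments, 105 x 40 x 18 mm, lying on the bench beside the track's +y side; origin under its centre. Leave it alone.
- driver: Small screwdriver, 110 mm long, lying on the bench on the track's -y side; origin under its middle, x axis from handle to tip. Leave it alone.
There are look-alikes about, which are no part of the job. There is more than one size of the carrier; the job needs the middle-sized.

How it is judged:
On the way, in this order (a step that is already met when the one before it is completed fails the run):
1. the carrier has dropped into the notches and lies flat, the latch still open (z of carrier in the frame of track between 0.029 and 0.0345 m and x of carrier in the frame of track between 0.075 and 0.085 m and angle between carrier's own z axis and vertical below 0.03 rad and value of joint latch below 0.7 rad), for 0.2 s.
2. the latch is swung square across the seated carrier (z of carrier in the frame of track between 0.029 and 0.0345 m and x of carrier in the frame of track between 0.075 and 0.085 m and angle between carrier's own z axis and vertical below 0.03 rad and value of joint latch above 1.4 rad), for 0.2 s.
At the end, for the whole second after the job is handed in: The carrier rests in the notches (origin 29 to 34.5 mm above the bench, within 5 mm of the station along the rails, tilted less than 0.03 rad), still, and the latch is turned to more than 1.40 rad of its 1.57 (all of step 2 and linear speed of carrier below 0.01 m/s); the robot touches nothing.
It fails at once if the carrier is lifted off its rails (more than 10 mm above riding height) or tipped by more than 0.15 rad (z of carrier in the frame of track above 0.05 m or angle between carrier's own z axis and vertical above 0.15 rad).
It fails at once if a finger rams the carrier with more than 40 N (contact force between the fingers and carrier above 40 N).
It fails at once if a bystander (dome, jar, parts box, screwdriver) is moved by more than 20 mm (distance of any of dome, dispenser, partsbox, driver from where it was at the start of the episode above 0.02 m).
It also fails if it takes over 48 s, if anything falls off the work surface, if the arm or the gripper's body presses on something with over 40 N, if the wrist force passes 120 N, or if a joint passes its speed limit or range.

## Working session

There is one attempt and no reset: what is moved stays moved. The work goes in short steps, Python scripts to look and compute and a shell command to move; the robot and the scene stay as the last step left them, time stands still between calls to the robot, and variables do not carry over. Pictures are saved under pics/ and viewed, and the job is handed in when it is done.

```bash
ls; mkdir -p pics; python3 - <<'E'
from rig import robot, vision
import cv2
print(robot.get_obs(), robot.tcp_to_grasp)
for n in ["scene","top"]:
    d=vision.get_image(n)
    cv2.imwrite(f"pics/{n}0.png",d["frame"][:,:,::-1])
    print(n,{k:v for k,v in d.items() if k not in("frame","range_z")})
E
```

```text
pics
{'t': 0.0, 'joint_pos': array([ 1.29950671,  0.41799373, -0.01036486,  1.61415621,  0.00468917,
        1.11067489, -0.0530007 ]), 'qvel': array([-2.20384178e-04,  1.45583530e-03, -7.01326662e-04,  9.09752809e-04,
       -2.10384837e-03,  4.57424301e-05, -1.37396602e-03]), 'joint_efforts': array([ 2.79453307e-04, -8.51240730e+01,  6.39073458e-01, -4.25984180e+01,
       -4.89560980e-02,  1.85967347e-02,  6.79444929e-05]), 'position': array([ 0.14230237, -0.60820953,  0.20482021]), 'tool_rot': array([-0.70237373, -0.08150658,  0.70251065, -0.08066352]), 'contact_force': array([-0.07356562,  0.23416957,  0.14138267]), 'moment': array([-0.01530463, -0.03170219,  0.0203537 ]), 'gripper_width': 0.09447483526385203} 0.0188
scene {'vertical_fov': 53.033833612974945, 'cx': 323.10782075481416, 'cy': 195.0092805585123, 'origin': array([ 1.07321221, -0.15416911,  0.64361345]), 'rotation': array([0.32584201, 0.22342531, 0.5353672 , 0.74651864])}
top {'vertical_fov': 51.060483758794646, 'cx': 320.8405503167013, 'cy': 206.18348541102887, 'origin': array([0.43999914, 0.0486576 , 1.01171737]), 'rotation': array([-0.04540956,  0.02580197,  0.71219585, -0.70003522])}
```

View pics/scene0.png

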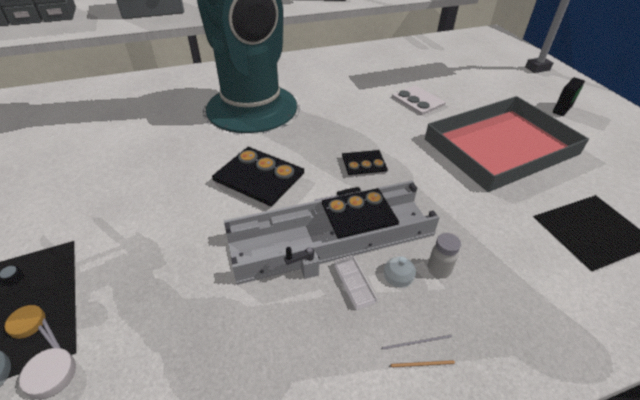

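View pics/top0.png

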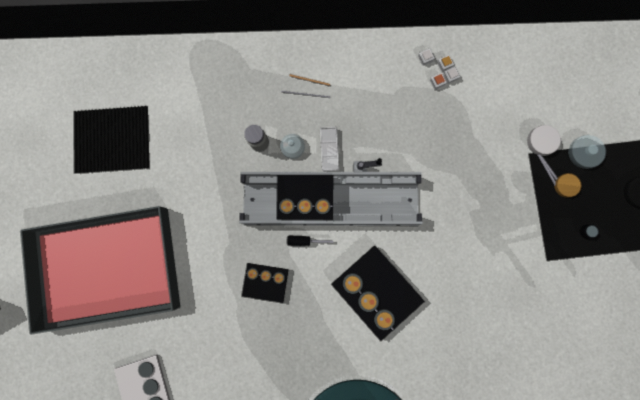

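```bash
cat > h.py <<'E'
import numpy as np
from scipy.spatial.transform import Rotation as R
from rig import robot, vision
def foc(d): return d["frame"].shape[0]/2/np.tan(np.radians(d["vertical_fov"])/2)
def cam(d,obs=None):
    if "origin" in d: return R.from_quat(d["rotation"]).as_matrix(), np.array(d["origin"])
    T=np.eye(4);T[:3,:3]=R.from_quat(obs["tool_rot"]).as_matrix();T[:3,3]=obs["position"]
    T=T@d["tool_from_camera"];return T[:3,:3],T[:3,3]
def pts(d,obs=None):
    f=foc(d);Rm,o=cam(d,obs);z=d["range_z"];v,u=np.indices(z.shape)
    p=np.stack([(u-d["cx"])/f*z,-(v-d["cy"])/f*z,-z],-1)
    return p@Rm.T+o
def ray(d,u,v,h,obs=None):
    f=foc(d);Rm,o=cam(d,obs)
    r=Rm@np.array([(u-d["cx"])/f,-(v-d["cy"])/f,-1]);return o+r*(h-o[2])/r[2]
def proj(d,p,obs=None):
    f=foc(d);Rm,o=cam(d,obs);c=(np.asarray(p)-o)@Rm
    return np.stack([d["cx"]+f*c[...,0]/-c[...,2],d["cy"]-f*c[...,1]/-c[...,2]],-1)
E
python3 - <<'E'
from h import *
import cv2
d=vision.get_image("top");print([k for k in d])
im=d["frame"][110:260,230:440,::-1]
cv2.imwrite("pics/topz.png",cv2.resize(im,None,fx=3.8,fy=3.8,interpolation=cv2.INTER_CUBIC))
P=pts(d)
for u,v in [(300,60),(500,350),(330,200),(260,200),(390,200),(305,190),(330,175)]: print(u,v,P[v,u].round(4))
np.save("P.npy",P)
# guide tops: height 54mm mask, bounding
m=(abs(P[...,2]-0.054)<0.006); m[:170]=0;m[235:]=0;m[:,:235]=0;m[:,425:]=0
q=P[m][:,:2].astype(np.float32);print(len(q),cv2.minAreaRect(q))
hm=np.clip(P[110:260,230:440,2]*2500,0,255).astype(np.uint8)
cv2.imwrite("pics/toph.png",cv2.resize(cv2.applyColorMap(hm,cv2.COLORMAP_JET),None,fx=3.8,fy=3.8,interpolation=cv2.INTER_NEAREST))
E
```

```text
['frame', 'range_z', 'vertical_fov', 'cx', 'cy', 'origin', 'rotation']
300 60 [ 0.9152  0.1229 -0.0026]
500 350 [ 0.1987 -0.3357 -0.0029]
330 200 [0.5499 0.0531 0.0637]
260 200 [0.5595 0.2229 0.0085]
390 200 [ 0.5534 -0.0905  0.0097]
305 190 [0.5745 0.1101 0.0597]
330 175 [0.6078 0.0521 0.0624]
1551 ((0.559600293636322, 0.05419658124446869), (0.4193558096885681, 0.12514261901378632), 88.72273254394531)
```

View pics/topz.png

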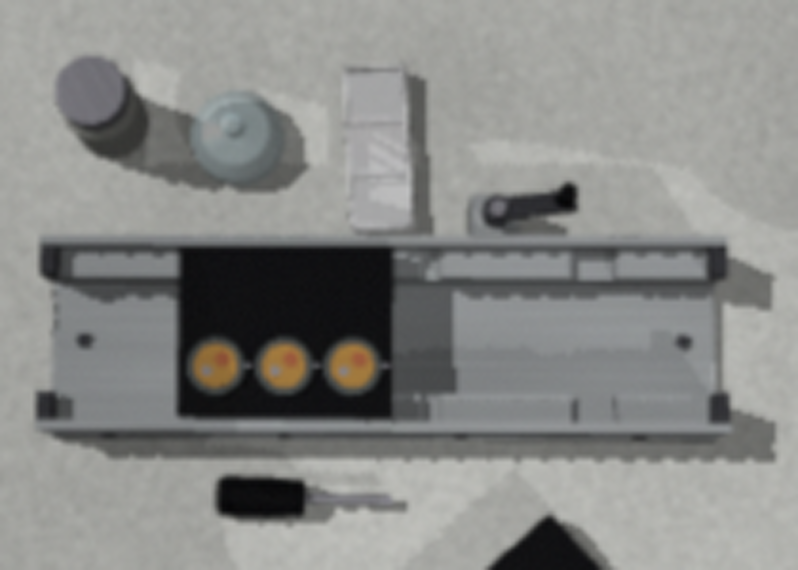

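View pics/toph.png

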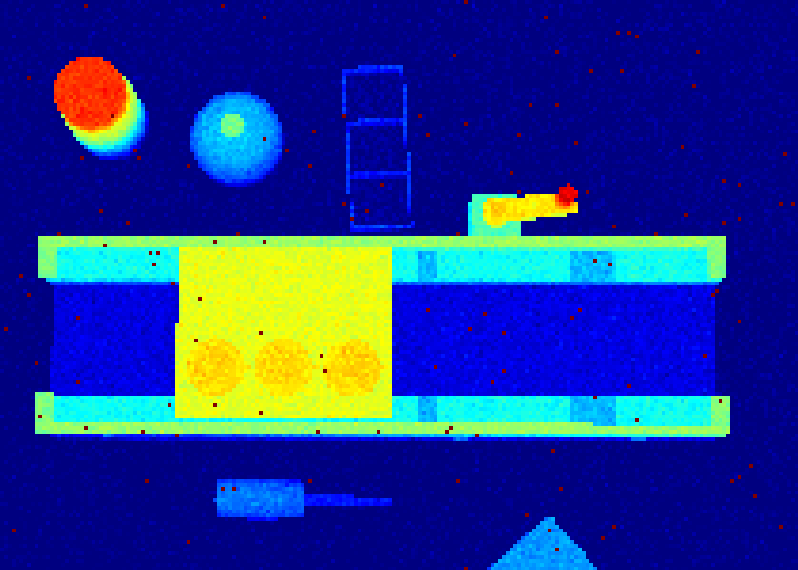

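```bash
python3 - <<'E'
from h import *
P=np.load("P.npy");z=P[...,2]
from scipy.ndimage import median_filter
v,u=np.indices(z.shape)
def reg(u0,u1,v0,v1): return (u>=u0)&(u<u1)&(v>=v0)&(v<v1)
# guide strips: per-column
zm=median_filter(z,3)
for r in [reg(245,420,170,176),reg(245,420,218,226)]:
    m=r&(abs(z-0.053)<0.008)
    q=P[m]; c=q[:,1];A=np.polyfit(c,q[:,0],1); print(len(q),A,np.median(q[:,2]),q[:,1].min(),q[:,1].max(), np.std(q[:,0]-np.polyval(A,c)))
    # ends
    print(np.percentile(c,[1,99]))
for n,r in dict(top=reg(278,332,176,219),latch=reg(356,378,160,170)).items():
    m=r&(z>.057)&(z<.072); q=P[m]; print(n,len(q),q.mean(0),np.percentile(q,[1,99],axis=0))
import cv2
m=reg(270,340,170,222)&(z>.0575)&(z<.075);m[:176]=0
print(cv2.minAreaRect(P[m][:,:2].astype(np.float32)))
m=reg(345,390,155,172)&(z>.08)&(z<.1);print("pin",m.sum(),np.median(P[m],0),P[m].min(0),P[m].max(0))
for nm,r in dict(short=reg(336,346,214,221),long=reg(376,396,214,221),shortU=reg(336,346,176,183),longU=reg(376,396,176,183)).items():
    m=r&(z>.022)&(z<.0345);print(nm,m.sum(),P[m].mean(0))
E
```

```text
593 [0.02041267 0.61275338] 0.053759336693085746 -0.15336504079504087 0.2507264589638922 0.002632313502801039
[-0.15060894  0.24589305]
549 [0.02095272 0.49969483] 0.053732070095473206 -0.14963255467038006 0.2500567143175055 0.0028808429695298112
[-0.14832041  0.24650363]
top 2311 [0.55811148 0.11129805 0.06288769] [[0.51000945 0.05081904 0.05781474]
 [0.60694981 0.17218399 0.07011817]]
latch 128 [ 0.62987713 -0.03098759  0.06570837] [[ 0.62115823 -0.05514842  0.05758011]
 [ 0.63802114 -0.01010132  0.07107185]]
((0.5552408695220947, 0.10485324263572693), (0.14490920305252075, 0.10399586707353592), 88.77173614501953)
pin 24 [ 0.63217334 -0.05639742  0.0913071 ] [ 0.6278312  -0.0623582   0.08091765] [ 0.63820175 -0.0517964   0.09584879]
short 35 [0.512977   0.02587579 0.03109558]
long 79 [ 0.51109282 -0.0756115   0.0315649 ]
shortU 32 [0.60290445 0.02408266 0.03148566]
longU 69 [ 0.60080624 -0.07765131  0.03159594]
```

```bash
cat >> h.py <<'E'
C=np.array([0.558,0.0543]);s=0.0207
xt=np.array([-s,-1])/np.hypot(s,1);yt=np.array([1,-s])/np.hypot(s,1)
def w(x,y,z): return np.r_[C+x/1e3*xt+y/1e3*yt,z/1e3]
def tk(p): p=np.asarray(p);return np.array([(p[:2]-C)@xt,(p[:2]-C)@yt,p[2]])*1e3
def to(goal,o=None):
    o=o or robot.get_obs();return (R.from_quat(o["tool_rot"]).inv().apply(goal-o["position"])*100).round(2)
E
python3 - <<'E'
from h import *
o=robot.get_obs();M=R.from_quat(o["tool_rot"]).as_matrix();print(M.round(3))
# desired: x down, y along +-xt
for sgn in (1,-1):
  for ax in (xt,yt):
    y=np.r_[sgn*ax,0];x=np.array([0,0,-1.]);z=np.cross(x,y)
    D=np.stack([x,y,z],1);print(sgn,ax,(np.degrees(R.from_matrix(M.T@D).as_rotvec())).round(1))
g=w(-155,0,200);print(g,to(g))
d=vision.get_image("top")
# overlay
import cv2
im=d["frame"][:,:,::-1].copy()
im=cv2.resize(im[110:260,230:440],None,fx=3.8,fy=3.8,interpolation=cv2.INTER_CUBIC)
L=[(x,y,54) for x in(-200,0,200) for y in(-54,54,60,-60)]+[(30+i,j*45,40) for i in(-6,6) for j in(-1,1)]+[(130+i,j*45,40) for i in(-14,14) for j in(-1,1)]+[(70,74,66)]
for p in L:
    q=(proj(d,w(*p))+.5-[230,110])*3.8-.5;cv2.circle(im,tuple(int(a) for a in q),3,(0,0,255),1)
cv2.imwrite("pics/ov.png",im)
P=np.load("P.npy")
# tail pixel boundary
for vv in (185,195,205,212):
    row=P[vv,270:340]; m=(row[:,2]>.056); q=row[m]; print(tk(q[0]).round(1),tk(q[-1]).round(1))
E
```

```text
[[-0.     0.228 -0.974]
 [ 0.001 -0.974 -0.228]
 [-1.    -0.001  0.   ]]
1 [-0.02069557 -0.99978582] [14.4  0.   0.1]
1 [ 0.99978582 -0.02069557] [-75.6  -0.    0. ]
-1 [-0.02069557 -0.99978582] [-1.656e+02 -1.000e-01  0.000e+00]
-1 [ 0.99978582 -0.02069557] [1.044e+02 1.000e-01 0.000e+00]
[0.56120781 0.2092668  0.2       ] [  0.56 -70.06 -59.42]
[-120.3   26.3   64.2] [ 5.8 26.5 63. ]
[-122.9    3.8   59.1] [ 5.9  3.7 61.5]
[-122.7  -19.3   58.3] [  5.9 -19.3  60.7]
[-121.7  -35.8   63.6] [  6.  -35.4  61.9]
```

View pics/ov.png

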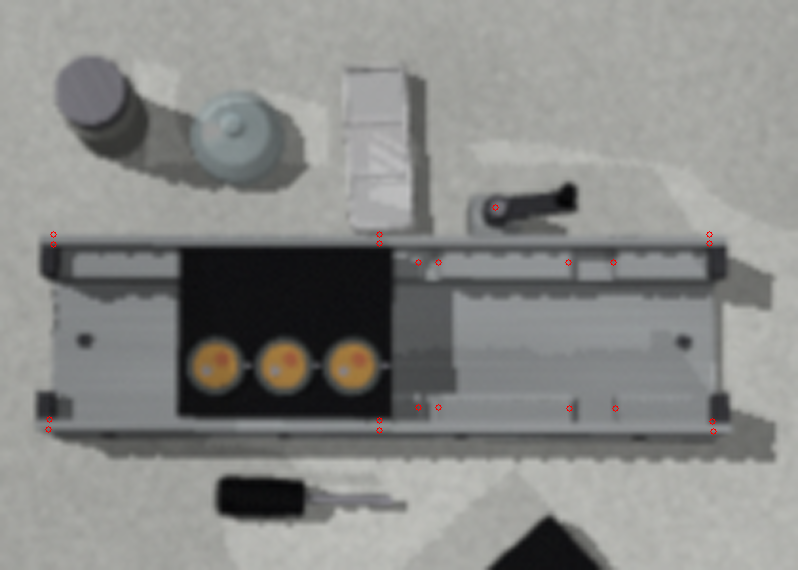

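```bash
cat > st.py <<'E'
from h import *
import sys
o=robot.get_obs();M=R.from_quat(o["tool_rot"]).as_matrix()
y=np.r_[xt,0];x=np.array([0,0,-1.]);D=np.stack([x,y,np.cross(x,y)],1)
print("t",round(o["t"],2),"tk",tk(o["position"]).round(1),"F",o["contact_force"].round(1),"w",round(o["gripper_width"],4),"rot",np.degrees(R.from_matrix(M.T@D).as_rotvec()).round(1))
if len(sys.argv)>3: print("to",to(w(*map(float,sys.argv[1:4])),o))
E
python3 -m crank '[[0.5,-70,-59.4,14.4,0,0.1,0],[0.5,-70,-59.4,14.4,0,0.1,0],[0.5,-70,-59.4,14.4,0,0.1,0],[0.5,-70,-59.4,14.4,0,0.1,0],[0.5,-70,-59.4,14.4,0,0.1,0]]' 30; python3 st.py -155 0 200
```

```text
t: 0.7
position: [0.257, -0.3841, 0.2041]
tool_rot: [0.707, -0.008, -0.707, -0.007]
contact_force: [1.4, -1.0, 1.2]
gripper_width: 0.0572
t 0.7 tk [ 444.6 -291.9  204.1] F [ 1.4 -1.   1.2] w 0.0572 rot [-0.  -0.  -0.1]
to [  0.29 -59.98 -29.14]
```

```bash
python3 -m crank '[[0,-60,-29.1,0,0,0,0],[0,-60,-29.1,0,0,0,0],[0,-60,-29.1,0,0,0,0],[0,-60,-29.1,0,0,0,0],[0,-60,-29.1,0,0,0,0]]'; python3 st.py -155 0 200
```

```text
t: 1.2
position: [0.3708, -0.1617, 0.204]
tool_rot: [0.707, -0.008, -0.707, -0.007]
contact_force: [2.2, 0.5, 0.8]
gripper_width: 0.0176
t 1.2 tk [ 219.8 -182.7  204. ] F [2.2 0.5 0.8] w 0.0176 rot [-0.1 -0.  -0.1]
to [  0.33 -37.5  -18.23]
```

```bash
python3 -m crank '[[0,-37,-18,0,0,0,0],[0,-37,-18,0,0,0,0],[0,-37,-18,0,0,0,0],[0,-37,-18,0,0,0,0],[0,-37,-18,0,0,0,0]]'; python3 st.py -155 0 200
```

```text
t: 1.7
position: [0.4851, 0.0607, 0.2035]
tool_rot: [0.707, -0.008, -0.707, -0.007]
contact_force: [0.7, -1.8, 0.2]
gripper_width: 0.0004
t 1.7 tk [ -4.9 -73.  203.5] F [ 0.7 -1.8  0.2] w 0.0004 rot [-0.1 -0.  -0.1]
to [  0.33 -15.02  -7.28]
```

```bash
python3 -m crank '[[0,-14.5,-7,0,0,0,0],[0,-14.5,-7,0,0,0,0],[0,-14.5,-7,0,0,0,0],[0,-14.5,-7,0,0,0,0],[0,-14.5,-7,0,0,0,0]]'; python3 st.py -155 0 34
python3 - <<'E'
from h import *
import cv2
for n in ("top","wrist"):
    cv2.imwrite(f"pics/{n}1.png",vision.get_image(n)["frame"][:,:,::-1])
E
```

```text
t: 2.2
position: [0.5574, 0.2041, 0.2025]
tool_rot: [-0.707, 0.007, 0.707, 0.006]
contact_force: [-0.6, -0.4, -1.4]
gripper_width: 0.0007
t 2.2 tk [-149.7   -3.7  202.5] F [-0.6 -0.4 -1.4] w 0.0007 rot [ 0.1  0.1 -0.1]
to [16.84 -0.54 -0.39]
```

View pics/top1.png

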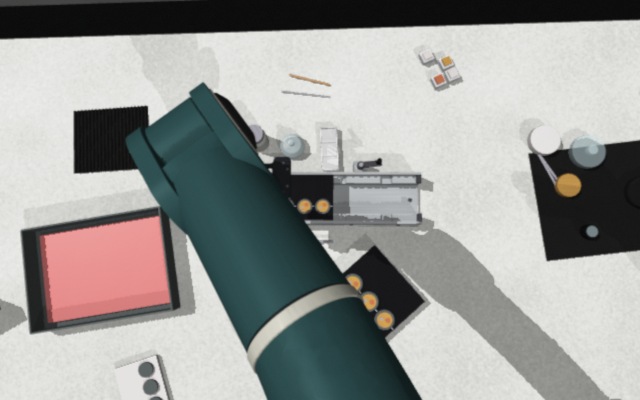

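View pics/wrist1.png

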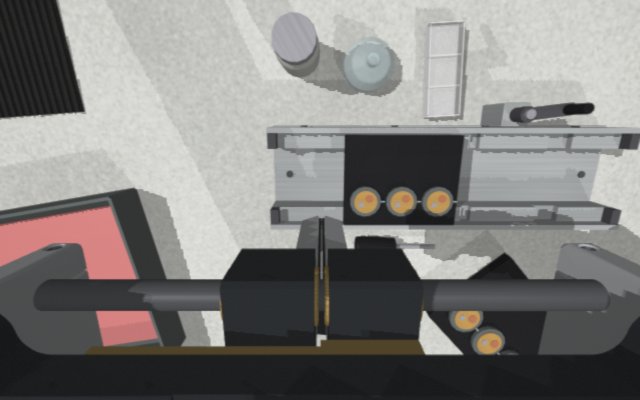

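```bash
python3 - <<'E'
from h import *
o=robot.get_obs();d=vision.get_image("wrist");P=pts(d,o)
for v in (150,170,185,215):
    row=P[v,330:480];T=np.array([tk(p) for p in row]);m=(T[:,2]>56)&(T[:,2]<72)
    print(v,T[m][0].round(1),T[m][-1].round(1))
col=np.array([tk(p) for p in P[100:235,500]])
for a in range(20,135,5): print(100+a,col[a].round(1),end=';')
print()
E
```

```text
150 [-120.2   34.5   61.3] [ 9.  34.3 61.5]
170 [-120.8   11.9   59.4] [ 7.8 12.2 62.1]
185 [-120.6   -5.2   60.5] [ 9.3 -5.3 60.7]
215 [-120.1  -40.5   62. ] [  7.8 -40.7  62.3]
120 [57.  66.5 45.6];125 [57.  61.  46.9];130 [53.8 55.7 53.4];135 [62.6 49.6 40.3];140 [63.7 43.9 39.9];145 [63.9 38.1 40.9];150 [83.8 29.4 10.2];155 [84.7 23.  10.3];160 [85.4 16.6 10.6];165 [86.6 10.1 10.3];170 [87.8  3.5  9.9];175 [88.1 -3.  11. ];180 [89.2 -9.6 10.8];185 [ 90.2 -16.4  10.8];190 [ 90.5 -22.9  11.9];195 [ 92.3 -30.   10.6];200 [ 95.  -37.6   8. ];205 [ 78.8 -36.8  34.5];210 [ 76.4 -41.8  39.7];215 [ 76.9 -48.1  40.4];220 [ 78.8 -55.1  38.9];225 [ 69.4 -55.9  54.7];230 [106.3 -83.5   0.3];
```

```bash
python3 -m crank '[[5,-0.5,-0.3,0,0,0,0],[10,-0.5,-0.3,0,0,0,0],[14,-0.5,-0.3,0,0,0,0],[16,-0.5,-0.3,0,0,0,0],[16.8,-0.5,-0.3,0,0,0,0]]'; python3 st.py -155 0 34;  python3 -m crank '[[0,0,0,0,0,0,0],[0,0.3,0,0,0,0,0],[0,0.6,0,0,0,0,0],[0,0.9,0,0,0,0,0],[0,1.2,0,0,0,0,0]]'; python3 st.py -155 0 34
```

```text
t: 2.85
position: [0.5598, 0.2048, 0.0335]
tool_rot: [-0.706, 0.009, 0.708, 0.007]
contact_force: [0.1, 0.2, 0.8]
gripper_width: 0.0004
t 2.85 tk [-150.5   -1.3   33.5] F [0.1 0.2 0.8] w 0.0004 rot [-0.1  0.1 -0.2]
to [-0.06 -0.45 -0.13]
t: 3.35
position: [0.5609, 0.1946, 0.0358]
tool_rot: [0.707, -0.008, -0.707, -0.007]
contact_force: [0.1, -0.6, -0.7]
gripper_width: 0.0006
t 3.35 tk [-140.3   -0.    35.8] F [ 0.1 -0.6 -0.7] w 0.0006 rot [-0.1 -0.1 -0.1]
to [ 0.18 -1.47 -0.  ]
```

```bash
python3 -m crank '[[0,0.2,0,0,0,0,0],[0,0.4,0,0,0,0,0],[0,0.6,0,0,0,0,0],[0,0.8,0,0,0,0,0],[0,1.0,0,0,0,0,0]]'; python3 st.py
python3 -m crank '[[0,0.2,0,0,0,0,0],[0,0.4,0,0,0,0,0],[0,0.6,0,0,0,0,0],[0,0.8,0,0,0,0,0],[0,1.0,0,0,0,0,0]]'; python3 st.py
```

```text
t: 3.85
position: [0.5602, 0.1853, 0.0352]
tool_rot: [0.707, -0.008, -0.707, -0.007]
contact_force: [0.2, 2.6, -0.0]
gripper_width: 0.0003
t 3.85 tk [-131.    -0.5   35.2] F [ 0.2  2.6 -0. ] w 0.0003 rot [-0.  -0.  -0.1]
t: 4.35
position: [0.5601, 0.1748, 0.0352]
tool_rot: [0.707, -0.008, -0.707, -0.007]
contact_force: [-1.0, 2.6, -0.4]
gripper_width: 0.0008
t 4.35 tk [-120.6   -0.4   35.2] F [-1.   2.6 -0.4] w 0.0008 rot [-0.  -0.  -0.1]
```

Contact, about 2.6 N. The seated TCP is expected near x = +2.

```bash
for i in 1; do python3 -m crank '[[0,0.4,0,0,0,0,0],[0,0.8,0,0,0,0,0],[0,1.2,0,0,0,0,0],[0,1.6,0,0,0,0,0],[0,2.0,0,0,0,0,0]]'; python3 st.py
python3 -m crank '[[0,0.4,0,0,0,0,0],[0,0.8,0,0,0,0,0],[0,1.2,0,0,0,0,0],[0,1.6,0,0,0,0,0],[0,2.0,0,0,0,0,0]]'; python3 st.py
python3 -m crank '[[0,0.4,0,0,0,0,0],[0,0.8,0,0,0,0,0],[0,1.2,0,0,0,0,0],[0,1.6,0,0,0,0,0],[0,2.0,0,0,0,0,0]]'; python3 st.py -20 0 34; done | grep -v :
python3 - <<'E'
from h import *
import cv2
o=robot.get_obs()
d=vision.get_image("wrist");cv2.imwrite(f"pics/wrist2.png",d["frame"][:,:,::-1]);P=pts(d,o)
T=np.stack([(P[...,:2]-C)@xt,(P[...,:2]-C)@yt,P[...,2]],-1)*1e3
m=(T[...,2]>56)&(T[...,2]<70)&(abs(T[...,1])<50)&(T[...,0]>-70)&(T[...,0]<150)
print(m.sum(),np.percentile(T[m],[1,50,99],axis=0).round(1))
E
```

```text
t 4.85 tk [-100.2   -0.5   35.2] F [0.9 3.3 0.2] w 0.0005 rot [-0.1 -0.  -0.1]
t 5.35 tk [-80.3  -0.5  35.2] F [ 1.   2.2 -0.9] w 0.0007 rot [-0.  -0.  -0.1]
t 5.85 tk [-60.3  -0.5  35.2] F [-0.3  2.1 -1.4] w 0.0004 rot [-0.1 -0.  -0.1]
to [ 0.13  4.03 -0.06]
27567 [[-53.7 -48.4  60.5]
 [ 21.7  18.2  62.1]
 [ 81.   49.4  68.5]]
```

View pics/wrist2.png

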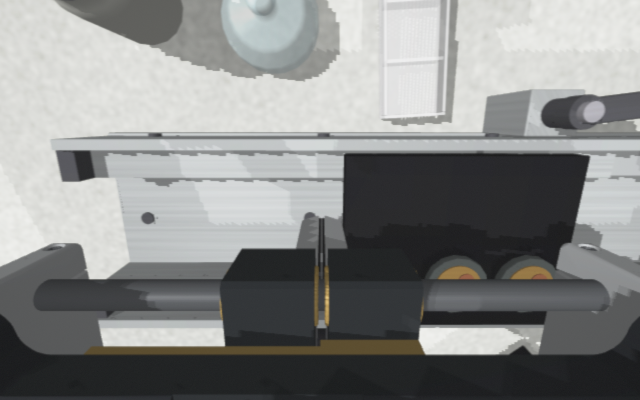

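```bash
(python3 -m crank '[[0,0.4,0,0,0,0,0],[0,0.8,0,0,0,0,0],[0,1.2,0,0,0,0,0],[0,1.6,0,0,0,0,0],[0,2.0,0,0,0,0,0]]'; python3 st.py
python3 -m crank '[[0,0.4,0,0,0,0,0],[0,0.8,0,0,0,0,0],[0,1.2,0,0,0,0,0],[0,1.6,0,0,0,0,0],[0,2.0,0,0,0,0,0]]'; python3 st.py
python3 -m crank '[[0,0.2,0,0,0,0,0],[0,0.4,0,0,0,0,0],[0,0.6,0,0,0,0,0],[0,0.8,0,0,0,0,0],[0,1.0,0,0,0,0,0]]'; python3 st.py -20 0 34)|grep -v :
```

```text
t 6.4 tk [-40.3  -0.5  35.3] F [ 0.2  2.1 -1. ] w 0.0001 rot [-0.  -0.  -0.1]
t 6.9 tk [-20.3  -0.5  35.3] F [ 0.3  2.4 -1.3] w 0.0006 rot [-0.  -0.  -0.1]
t 7.4 tk [-10.6  -0.6  35.3] F [ 0.2  2.3 -2.6] w 0.0005 rot [-0.  -0.  -0.1]
to [ 0.13 -0.94 -0.05]
```

Now 1 mm rows.

```bash
(python3 -m crank '[[0,0.1,0,0,0,0,0],[0,0.2,0,0,0,0,0],[0,0.3,0,0,0,0,0],[0,0.4,0,0,0,0,0],[0,0.5,0,0,0,0,0]]'; python3 st.py
python3 -m crank '[[0,0.1,0,0,0,0,0],[0,0.2,0,0,0,0,0],[0,0.3,0,0,0,0,0],[0,0.4,0,0,0,0,0]]'; python3 st.py)|grep -v :
```

```text
t 7.9 tk [-5.6 -0.5 35.4] F [-0.4  2.3 -0.9] w 0.0003 rot [-0.  -0.  -0.1]
t 8.3 tk [-1.5 -0.5 35.4] F [0.3 0.8 0.3] w 0.0006 rot [-0.  -0.  -0.1]
```

```bash
(python3 -m crank '[[0,0.1,0,0,0,0,0],[0,0.2,0,0,0,0,0]]'; python3 st.py)|grep -v :
```

```text
t 8.5 tk [ 0.7 -0.4 35.4] F [ 0.1  0.4 -0.4] w 0.0006 rot [-0.1 -0.  -0.1]
```

```bash
cat > meas.py <<'E'
from h import *
import cv2,sys
o=robot.get_obs()
d=vision.get_image("wrist");cv2.imwrite(f"pics/{sys.argv[1]}.png",d["frame"][:,:,::-1]);P=pts(d,o)
T=np.stack([(P[...,:2]-C)@xt,(P[...,:2]-C)@yt,P[...,2]],-1)*1e3
for nm,m in dict(board=(abs(T[...,1]-15)<20)&(T[...,0]>25)&(T[...,0]<130)&(T[...,2]>30)&(T[...,2]<63),guide=(abs(T[...,1]-57)<1.5)&(T[...,0]>0)&(T[...,0]<50)&(T[...,2]>48)&(T[...,2]<62)).items():
  print(nm,m.sum(),np.percentile(T[m],[1,50,99],axis=0).round(1).tolist() if m.sum() else '')
m=(abs(T[...,1]-15)<20)&(T[...,0]>30)&(T[...,0]<130)&(T[...,2]>30)&(T[...,2]<63)
q=T[m]; A=np.c_[q[:,:2],np.ones(len(q))]; print("plane",np.linalg.lstsq(A,q[:,2],rcond=None)[0])
E
python3 meas.py wrist3
```

```text
board 11731 [[26.0, -4.6, 52.6], [77.4, 15.8, 54.0], [128.9, 34.7, 55.4]]
guide 540 [[0.6, 55.5, 52.4], [24.8, 57.0, 54.0], [49.3, 58.4, 55.6]]
plane [ 7.05093480e-04 -8.38895662e-04  5.39849539e+01]
```

View pics/wrist3.png

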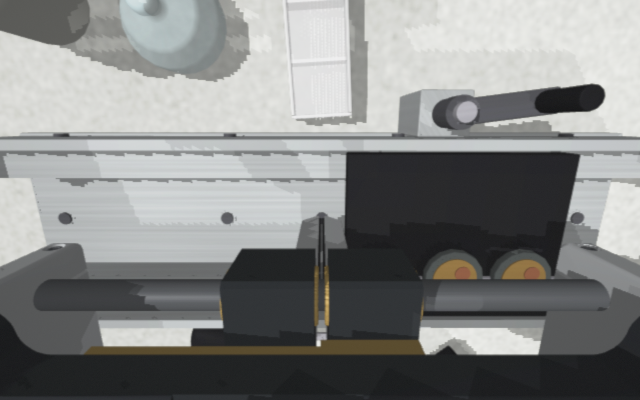

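```bash
(python3 -m crank '[[0,-0.5,0,0,0,0,0],[0,-1.5,0,0,0,0,0],[-4,-1.5,0,0,0,0,0],[-8,-1.5,0,0,0,0,0],[-9,-1.5,0,0,0,0,0]]'; python3 st.py 106 108 125)|grep -v :
python3 - <<'E'
from h import *
o=robot.get_obs();d=vision.get_image("wrist");P=pts(d,o)
T=np.stack([(P[...,:2]-C)@xt,(P[...,:2]-C)@yt,P[...,2]],-1)*1e3
m=(T[...,2]>86)&(T[...,2]<96)&(abs(T[...,1]-75)<40)&(abs(T[...,0]-90)<50)
print(m.sum(),np.median(T[m],axis=0),T[m].min(0),T[m].max(0))
E
```

```text
t 9.05 tk [-16.5   1.  129.2] F [ 0.9  1.3 -0.9] w 0.0006 rot [ 0.  -0.3 -0.1]
to [  0.48  12.26 -10.69]
236 [110.07698218  78.02888582  91.69569425] [105.37599525  72.50601417  86.02136502] [116.66739209  83.16270763  93.77208902]
```

```bash
(python3 -m crank '[[0,5,-4,0,0,0,0],[0,10,-9,0,0,0,0],[0,12.5,-10.7,0,0,0,0],[0,12.5,-10.7,0,0,0,0],[0,12.5,-10.7,0,0,0,0]]'; python3 st.py 108 106 75)|grep -v :
```

```text
t 9.6 tk [112.  106.7 123.6] F [ 0.   0.8 -0.2] w 0.0008 rot [-0.2  0.1 -0.1]
to [ 4.86 -0.41  0.07]
```

```bash
(python3 -m crank '[[2,-0.4,0,0,0,0,0],[4,-0.4,0,0,0,0,0],[4.8,-0.4,0,0,0,0,0],[4.8,-0.4,0,0,0,0,0],[4.8,-0.4,0,0,0,0,0]]'; python3 st.py 108 92 75)|grep -v :;python3 meas.py wrist4
```

```text
t 10.1 tk [105.6 106.5  78.2] F [-0.3  0.4  0.7] w 0.0005 rot [-0.  -0.  -0.1]
to [0.32 0.24 1.45]
board 286 [[25.1, -4.1, 52.9], [105.6, 10.0, 54.0], [110.6, 27.0, 55.3]]
guide 126 [[0.4, 56.1, 48.1], [14.9, 57.5, 53.8], [29.9, 58.5, 54.9]]
plane [-2.83755175e-02  4.07927018e-03  5.69705534e+01]
```

View pics/wrist4.png

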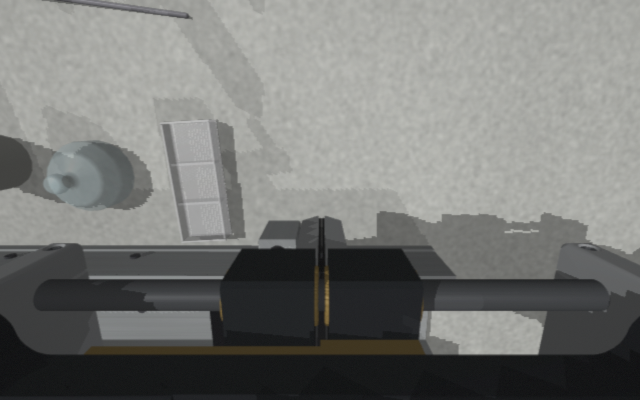

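```bash
(python3 -m crank '[[0,0,0.6,0,0,0,0],[0,0,1.1,0,0,0,0],[0,0,1.5,0,0,0,0],[0,0,1.8,0,0,0,0],[0,0,2.1,0,0,0,0]]'; python3 st.py 
python3 -m crank '[[0.1,-0.1,0.4,0,0,0,0],[0.2,-0.2,0.8,0,0,0,0],[0.2,-0.3,1.2,0,0,0,0],[0.2,-0.4,1.6,0,0,0,0],[0.2,-0.5,2,0,0,0,0]]'; python3 st.py)|grep -v :
```

```text
t 10.65 tk [106.6  85.4  77.8] F [ 1.8 -0.8  0.8] w 0.0002 rot [-0.1 -0.  -0.1]
t 11.15 tk [100.7  65.1  75.5] F [ 3.4  2.5 -0.2] w 0.0005 rot [-0.  -0.  -0.1]
```

```bash
(
python3 -m crank '[[0,-0.2,0.4,0,0,0,0],[0,-0.4,0.8,0,0,0,0],[0,-0.6,1.1,0,0,0,0],[0,-0.8,1.4,0,0,0,0]]'; python3 st.py)|grep -v :;python3 - <<'E'
from h import *
import cv2
for n in ("top","scene","wrist"):
    cv2.imwrite(f"pics/{n}5.png",vision.get_image(n)["frame"][:,:,::-1])
E
```

```text
t 11.55 tk [91.9 52.5 75.9] F [16.6  7.6 -8.9] w 0.001 rot [-0.  -0.2  0. ]
```

View pics/scene5.png

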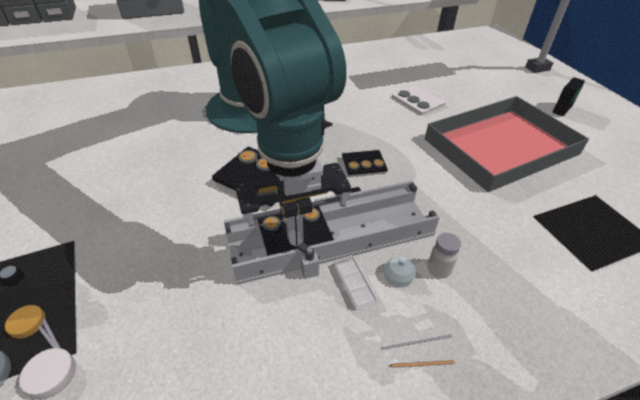

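View pics/wrist5.png

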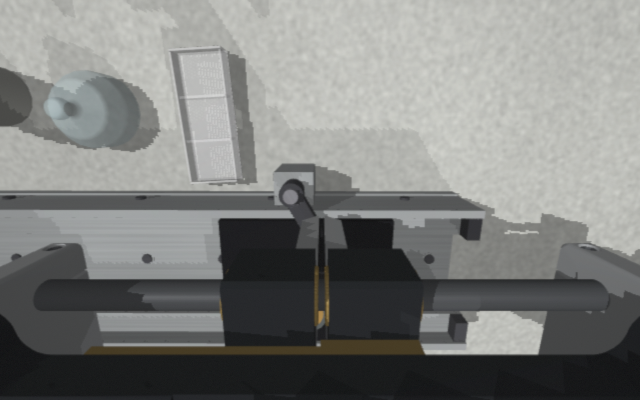

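```bash
(
python3 -m crank '[[0,0,-1,0,0,0,0],[0,0.5,-2,0,0,0,0],[-2,1,-4,0,0,0,0],[-5,1,-6,0,0,0,0],[-6,1,-6,0,0,0,0]]'; python3 st.py)|grep -v :;python3 - <<'E'
from h import *
import cv2
o=robot.get_obs();d=vision.get_image("wrist");P=pts(d,o)
cv2.imwrite("pics/wrist6.png",d["frame"][:,:,::-1])
s=vision.get_image("scene")
cv2.imwrite("pics/scene6.png",cv2.resize(s["frame"][160:290,210:450,::-1],None,fx=3.3,fy=3.3,interpolation=cv2.INTER_CUBIC))
P=pts(s)
T=np.stack([(P[...,:2]-C)@xt,(P[...,:2]-C)@yt,P[...,2]],-1)*1e3
m=(T[...,2]>84)&(T[...,2]<95)&(abs(T[...,1]-55)<35)&(abs(T[...,0]-90)<45)
print(m.sum(),np.median(T[m],axis=0) if m.any() else 0)
if m.any(): print(T[m].min(0),T[m].max(0))
E
```

```text
t 12.2 tk [103.9 114.1 137.9] F [-1.  -0.2 -0.6] w 0.0003 rot [-0.1 -0.2 -0.1]
0 0
```

View pics/scene6.png

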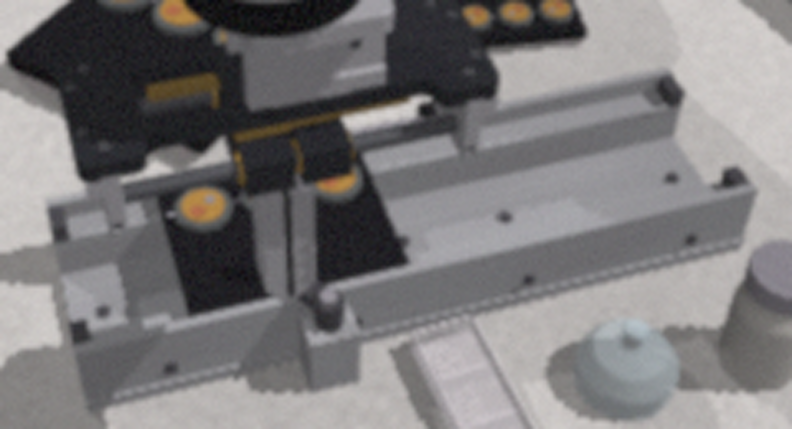

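View pics/wrist6.png

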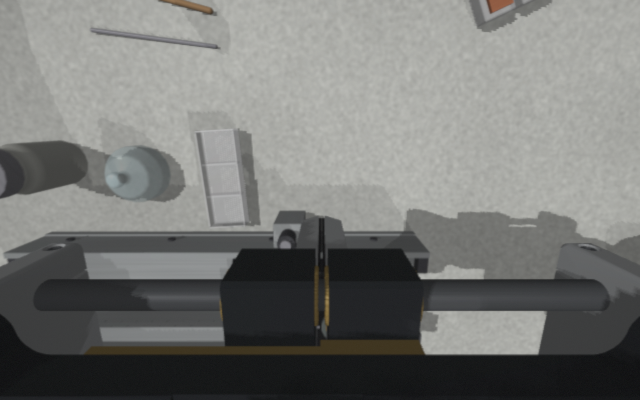

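```bash
(
python3 -m crank '[[0,2.5,4,0,0,0,0],[0,4,8,0,0,0,0],[0,4,11,0,0,0,0],[0,4,11,0,0,0,0],[0,4,11,0,0,0,0]]'; python3 st.py)|grep -v :;python3 - <<'E'
from h import *
import cv2
o=robot.get_obs();d=vision.get_image("wrist");P=pts(d,o)
cv2.imwrite("pics/wrist7.png",d["frame"][:,:,::-1])
for dd,oo in((d,o),(vision.get_image("scene"),None)):
  P=pts(dd,oo)
  T=np.stack([(P[...,:2]-C)@xt,(P[...,:2]-C)@yt,P[...,2]],-1)*1e3
  m=(T[...,2]>84)&(T[...,2]<95)&(abs(T[...,1]-55)<35)&(abs(T[...,0]-90)<30)
  print(m.sum(),np.median(T[m],axis=0) if m.any() else 0)
  if m.any(): print(T[m].min(0),T[m].max(0))
E
```

```text
t 12.8 tk [143.7   0.4 135. ] F [ 0.3 -0.8  0.4] w 0.0006 rot [-0.1  0.1 -0.1]
182 [92.70313897 38.60002695 91.69982571]
[86.47292825 33.07943974 84.57576529] [97.38407795 43.51488332 93.74849715]
34 [91.83912868 43.72091807 90.22350541]
[86.83044199 36.35231026 84.86420529] [96.36156924 46.69650003 93.06752787]
```

View pics/wrist7.png

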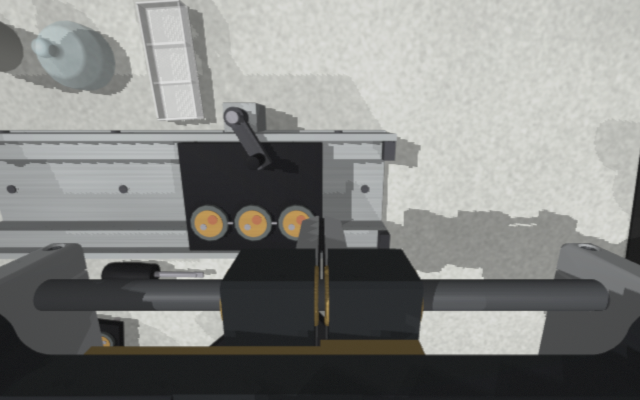

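```bash
(
python3 -m crank '[[0,0,-3,0,0,0,0],[2,-0.9,-3.6,0,0,0,0],[4,-0.9,-3.6,0,0,0,0],[5.9,-0.9,-3.6,0,0,0,0],[5.9,-0.9,-3.6,0,0,0,0]]'; python3 st.py 115 36 76)|grep -v :
```

```text
t 13.4 tk [133.7  36.3  73.8] F [-0.4  0.7 -1. ] w 0.0005 rot [-0.   0.2 -0. ]
to [-0.22 -1.87  0.03]
```

```bash
(
python3 -m crank '[[-0.2,-0.5,0,0,0,0,0],[-0.2,-1,0,0,0,0,0],[-0.2,-1.5,0,0,0,0,0],[-0.2,-1.9,0,0,0,0,0],[-0.2,-2.2,0,0,0,0,0]]'; python3 st.py
python3 -m crank '[[0,-0.3,0,0,0,0,0],[0,-0.6,0,0,0,0,0],[0,-0.9,0,0,0,0,0],[0,-1.2,0,0,0,0,0],[0,-1.5,0,0,0,0,0]]'; python3 st.py)|grep -v :
```

```text
t 13.9 tk [111.8  37.5  79. ] F [-0.5  0.2 -0.6] w 0.0003 rot [-0.  -0.  -0.1]
t 14.4 tk [97.2 37.3 78.5] F [-2.9 -2.7 -0.2] w 0.0004 rot [-0.1  0.  -0.1]
```

Final 9 mm, slowly, to feel the stop.

```bash
(
python3 -m crank '[[0,-0.2,0,0,0,0,0],[0,-0.4,0,0,0,0,0],[0,-0.6,0,0,0,0,0],[0,-0.7,0,0,0,0,0]]'; python3 st.py
python3 -m crank '[[0,-0.1,0,0,0,0,0],[0,-0.15,0,0,0,0,0]]'; python3 st.py)|grep -v :
```

```text
t 14.8 tk [89.9 37.4 78.6] F [-1.1 -1.6 -0.8] w 0.0 rot [-0.  -0.  -0.1]
t 15.0 tk [88.6 37.4 78.5] F [-2.1 -1.   0.1] w 0.0008 rot [-0.  -0.  -0.1]
```

```bash
(
python3 -m crank '[[0,-0.1,0,0,0,0,0],[0,-0.1,0,0,0,0,0]]'; python3 st.py)|grep -v :
```

```text
t 15.2 tk [88.1 37.4 78.5] F [-0.9 -3.4  0.3] w 0.0006 rot [-0.1 -0.  -0.1]
```

```bash
(
python3 -m crank '[[0,-0.1,0,0,0,0,0],[0,-0.1,0,0,0,0,0]]'; python3 st.py)|grep -v :
```

```text
t 15.4 tk [87.8 37.4 78.5] F [-1.8 -7.4  1.9] w 0.0004 rot [-0.1 -0.  -0.2]
```

Force is rising with no advance: at the stop. Back off and check.

```bash
(
python3 -m crank '[[0,1,0,0,0,0,0],[0,3,0,0,0,0,0],[-3,5,2,0,0,0,0],[-6,6,5,0,0,0,0],[-7,6,6,0,0,0,0]]'; python3 st.py
python3 -m crank '[[-2,0,0,0,0,0,0],[-2,0,0,0,0,0,0],[-2,0,0,0,0,0,0]]')|grep -v :;python3 - <<'E'
from h import *
import cv2
o=robot.get_obs();d=vision.get_image("wrist")
cv2.imwrite("pics/wrist8.png",d["frame"][:,:,::-1])
P=pts(d,o)
T=np.stack([(P[...,:2]-C)@xt,(P[...,:2]-C)@yt,P[...,2]],-1)*1e3
m=(T[...,2]>86)&(T[...,2]<95)&(abs(T[...,1]-50)<35)&(abs(T[...,0]-80)<35)
p=np.median(T[m],0);print(m.sum(),p,np.arctan2(74-p[1],p[0]-70))
m=(T[...,2]>45)&(T[...,2]<60)&(abs(T[...,1]-10)<20)&(T[...,0]>0)&(T[...,0]<160)
q=T[m];print(m.sum(),np.percentile(q,[.5,50,99.5],axis=0).round(1));print(np.linalg.lstsq(np.c_[q[:,:2],np.ones(len(q))],q[:,2],rcond=None)[0])
print(o["contact_force"],o["qvel"].round(3))
E
```

```text
t 15.9 tk [148.3 -23.5 150.8] F [ 1.2 -0.2 -1. ] w 0.0004 rot [-0.2 -0.1 -0.2]
141 [72.91834828 32.63834641 91.74940431] 1.500356205014455
4891 [[ 17.3  -9.4  52.1]
 [ 82.9   9.7  54. ]
 [145.4  29.6  59.5]]
[ 9.01960654e-04 -2.29837798e-02  5.43020251e+01]
[-0.21877108  0.11008927 -0.17613337] [-0.007  0.021  0.006  0.011  0.003 -0.003  0.   ]
```

View pics/wrist8.png

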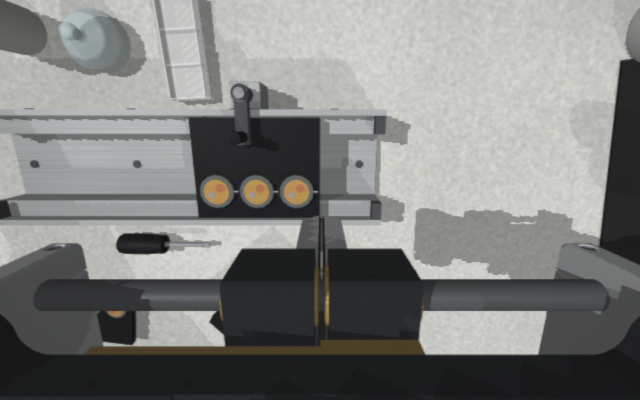

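```bash
(
python3 -m crank '[[0,5,3,0,0,0,0],[0,10,6,0,0,0,0],[0,15,9,0,0,0,0],[0,20,12,0,0,0,0],[0,25,15,0,0,0,0]]'; python3 -m crank '[[0,5,3,0,0,0,0],[0,7,4,0,0,0,0],[0,7,4,0,0,0,0],[0,7,4,0,0,0,0]]'; python3 st.py)|grep -v :;python3 - <<'E'
from h import *
import cv2
d=vision.get_image("top");P=pts(d)
cv2.imwrite("pics/top9.png",cv2.resize(d["frame"][110:260,230:440,::-1],None,fx=3.8,fy=3.8,interpolation=cv2.INTER_CUBIC))
T=np.stack([(P[...,:2]-C)@xt,(P[...,:2]-C)@yt,P[...,2]],-1)*1e3
m=(T[...,2]>82)&(T[...,2]<98)&(abs(T[...,1]-50)<35)&(abs(T[...,0]-80)<35)
print(m.sum(),np.median(T[m],0))
m=(T[...,2]>61)&(T[...,2]<73)&(abs(T[...,0]-75)<25)&(T[...,1]>25)&(T[...,1]<90)
q=T[m];c=np.polyfit(q[:,1],q[:,0],1);print(m.sum(),q.mean(0),"tilt",c[0])
m=(T[...,2]>45)&(T[...,2]<58)&(abs(T[...,1]-10)<20)&(T[...,0]>5)&(T[...,0]<160)
q=T[m];print(m.sum(),np.percentile(q,[.5,50,99.5],axis=0).round(1));print(np.linalg.lstsq(np.c_[q[:,:2],np.ones(len(q))],q[:,2],rcond=None)[0])
E
```

```text
t 17.15 tk [ 430.5 -191.6  168.1] F [-0.6  0.2  0.2] w 0.0007 rot [-0.1  0.  -0. ]
23 [70.13079289 32.96813078 90.59332675]
121 [70.28328028 56.32305654 66.45012131] tilt -0.011539300283101578
925 [[ 15.   -9.5  49.4]
 [ 79.6   9.6  53.7]
 [143.8  28.9  57.7]]
[1.67146202e-03 2.51444266e-04 5.36202676e+01]
```

View pics/top9.png

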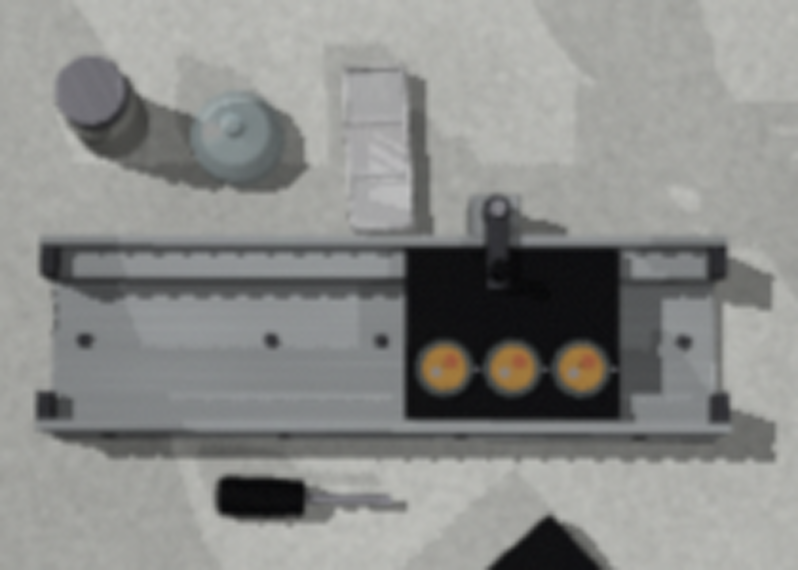

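Latch is square (pin at x = 70.1 mm, about 1.57 rad), the carrier is flat at 54 mm and centred at x ≈ 79.5 mm, and the bystanders have not moved. The robot is clear.

```bash
python3 -c "
from rig import robot
print(robot.sign_off())"
```

```text
the job is handed in; nothing more can be done
None
```

The carrier is seated in the station's notches, the latch is square across it, and the job is handed in. The arm was well clear of everything and about 17 s of the 48 s had been used.

- **Carrier:** I pushed its tail with closed fingertips at about 2–3 N, slowing to 10 mm/s for the last stretch. The force then dropped away. The depth image put the board top at 54.0 mm, flat and level with the side guides, and I stopped there.
- **Latch:** My first push, in from the open side, swung the pin to about 57°, then met about 18 N. I backed off and pushed the pin along the rails instead. It took about 2–4 N, rising to about 8 N at the stop.
- **Last check (top camera):**

| Item | Measured | Required or ideal |
|---|---|---|
| Latch pin along the rails | x = 70.1 mm | 70 mm when square |
| Tongue off square | 0.01 rad (latch about 1.56 rad) | latch above 1.40 rad |
| Carrier centre along the rails | about 79.5 mm | 75–85 mm |
| Carrier top height | 53.7 mm | 54 mm seated |
| Carrier tilt | about 0.002 rad | below 0.03 rad |

The dome, jar, parts box and screwdriver look unmoved in that picture.

An earlier view from the wrist camera disagreed slightly. It put the latch at 1.50 rad and the carrier surface at a 0.02 rad slope. I put both down to the oblique angle and stray points, because the top view contradicts them, and both are within the limits anyway.

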